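# Lay out the dosing station around the bench scale

### The job

Get the dosing station ready around the bench scale: stand the steel beaker upright in the middle of the scale's platform, setting it down gently; stand the white jar in the middle of the black coaster that has the weighing display right behind it (not the one by the jerrican), and put the lid on the jar, seated in its mouth. Lay the metal scoop flat on the bench on the robot's side of the scale, parallel to the scale's near edge and about centred on it, some 35 mm clear of it (handle to either side). Leave the jerrican and the amber bottle where they are.

Things in the scene. Friction and masses are not known exactly. Their poses are not given: they have to be found in the camera images.
- beaker: Open straight-walled stainless beaker, 62 mm outer diameter, 85 mm tall, 3 mm wall, about 0.16 kg, starts upright on the bench. Origin: centre of its underside, z up.
- jar: Open white plastic jar, 70 mm tall: body 64 mm diameter up to 52 mm, then a shoulder to a neck of 54 mm outer and 46 mm inner diameter. About 0.12 kg, starts upright on the bench, empty. Origin: centre of its underside, z up.
- lid: White plastic lid of the jar: round knob 22 mm diameter on top (11 to 33 mm above the origin), disc 66 mm diameter (5 to 11 mm), and underneath a plug 34 mm diameter, 5 mm deep that drops into the jar's mouth. 0.04 kg. Starts upright on the bench on its plug. Origin: centre of the plug's underside, z up. Seated, its origin is 65 mm above the jar's.
- scoop: Flat-bottomed bright metal scoop with a black handle, 0.18 kg. Trough 100 mm (x) by 56 mm wide (y) outside, open at +x; upright side walls 36 mm tall for x -50 to +20 mm, then 17 mm; handle 18 mm thick along -x from x -50 to -135 mm, its axis at z 22 mm. Origin: underside, centre of trough; z up. Centre of mass at x -16 mm: grip across the side walls there. Starts flat, handle towards the robot.
- scale: Bench scale, fixed: aluminium platform 160 mm (x) by 200 mm (y), its flat top 45 mm above the bench. Origin: centre of its underside at bench level; -x is its near side, facing the robot (yaw within 0.15 rad).
- coaster_a: The black rubber coaster that has the weighing display behind it: fixed disc 90 mm diameter, 4 mm thick; left or right of the scale. Origin: centre of its underside.
- coaster_b: The other, identical black rubber coaster (90 mm diameter, 4 mm thick, fixed), on the other side of the scale, with the jerrican behind it. Not used. Origin: centre of its underside.
- display: Weighing display, fixed: grey terminal on a foot, about 65 mm deep, 130 mm wide, 115 mm tall, with a green screen facing the robot. It stands 125 to 145 mm beyond coaster_a's centre. Origin: centre of its underside.
- jerrican: Bystander: small white jerrican with a red cap, 70 x 110 mm, 156 mm tall, loose, 0.9 kg, beyond coaster_b. Origin: centre of its underside.
- bottle: Bystander: amber bottle, 56 mm diameter, 110 mm tall, loose, beyond the scale. Origin: centre of its underside.
There are look-alikes about, which are no part of the job. Leave any brown, green or red look-alike of the coaster_a alone.

How it is judged:
At the end, for the whole second after the job is handed in: At rest, upright to 0.1 rad: beaker within 15 mm of platform centre; jar within 15 mm of coaster_a centre; lid seated (3 mm), within 10 mm of jar axis; scoop flat on bench, robot side of scale, parallel to 0.25 rad, 4 to 70 mm clear of its edge, trough centre within 65 mm of scale centre sideways (horizontal distance between beaker and scale below 0.015 m and z of beaker in the frame of scale between 0.041 and 0.05 m and angle between each of beaker, jar, lid, scoop's own z axis and vertical below 0.1 rad and horizontal distance between jar and coaster_a below 0.015 m and z of jar in the frame of coaster_a between 0.001 and 0.008 m and horizontal distance between lid and jar below 0.01 m and z of lid in the frame of jar between 0.061 and 0.068 m and x of scoop in the frame of scale between -0.178 and -0.112 m and y of scoop in the frame of scale between -0.065 and 0.065 m and height (world z) of scoop below 0.006 m and angle between the x axis of scoop and the y axis of scale, either way round below 0.25 rad and linear speed of each of beaker, jar, lid, scoop below 0.02 m/s and angular speed of each of beaker, jar, lid, scoop below 0.2 rad/s); the robot touches nothing.
It fails at once if the jerrican is disturbed (moved over 20 mm) (distance of jerrican from where it was at the start of the episode above 0.02 m).
It fails at once if the amber bottle is disturbed (moved over 20 mm) (distance of bottle from where it was at the start of the episode above 0.02 m).
It fails at once if the beaker is slammed onto the scale (over 60 N) (contact force between beaker and scale above 60 N).
It also fails if it takes over 106 s, if anything falls off the work surface, if the arm or the gripper's body presses on something with over 40 N, if the wrist force passes 120 N, or if a joint passes its speed limit or range.

### The arm

A 7-joint arm with a two-finger parallel gripper is mounted at the origin on the work surface. World frame = base frame: x ahead of the robot, y to its left, z up, the work surface at z = 0. Lengths are in m, angles in rad, forces in N, time in s.
With the tool pointing down it reaches from about 0.425 to 1.025 m from the base axis. Payload 9.4 kg.
Tool frame: the origin (TCP) lies at the very end of the fingers, on their centre line; the grasp point (between the pads) lies 19 mm behind it (r.pinch_z is the distance from the TCP to the grasp point, in m); z points along the fingers, x is the direction in which the jaws open and shut, and the axes are right-handed (so a half turn about z gives the same grasp; the last joint's range is limited). The gripper opens to 85 mm and grips with 20 to 120 N. Pads are 22 mm wide; open, the fingers measure 114 mm over their backs; the gripper's body (76 mm by 85 mm) begins 54 mm behind the grasp point. The pads swing forward as they close: fully open they stand 13 mm farther back than shut.
Start: joints at [1.099, 0.599, -0.003, 1.599, 0.002, 0.943, -0.08], TCP at [0.279, -0.669, 0.231] pointing down, gripper open.
Joint ranges: [-2.57, 2.57], [-0.35, 1.97], [-1.29, 1.29], [0.11, 2.56], [-1.05, 4.19], [0.11, 1.86], [-2.63, 2.63]. Speed limits (rad/s): [2.22, 2.22, 3.01, 3.01, 3.14, 3.14, 3.14].

### API

Orientations are given as a 3x3 rotation matrix whose columns are the frame's x, y, z axes.
In Python, from bench import r, imaging gives the robot as it stands.
- The arm moves only by the shell command python3 -m creep 'ROWS' [OPENING]. ROWS is JSON, a list of rows, each a list of 4 numbers: the shift along the tool's x, y, z in units of 0.025 m (1.0 is 0.025 m), then the turn about the tool's z in units of 6 degrees (1.0 is 6 degrees). In form: [[x, y, z, twist], ...]. A call has 1 to 8 rows; each row shifts and turns the commanded pose from where the row before left it, along the tool's axes as they then stand; what a row does not reach is not made up. A row lasts 1/12 s, in which the tool goes at most 41.7 mm and 7.16 degrees, less where a joint would pass 70% of its speed; a pose out of reach is approached as far as the arm can. A call with a number of a shift or a turn outside -1 to 1 is refused whole. A call with a gripper value outside its range is refused whole. OPENING is the opening in per cent of the stroke, from 0 (shut) to 100 (fully open), set as the call begins (- or left out, the last holds). The fingers move at their own pace and stop on an object; the grip force is fixed at half the most. Time passes only in rows, so rows that do not move let the fingers close. It gives the time, the measured TCP pose, the force and the opening at its end, in the units of the state.
- r.get_obs(): the state, without advancing time (a new reading comes with each control period).
- imaging.grab_frame(name): name is "side" or "top"; returns the picture (400x640x3 uint8, red, green, blue); there is no depth.
- imaging.calibration(name): a dict with "K" (3x3 intrinsics, pixels), "camera_from_world" (4x4, takes a point from world to camera coordinates). Camera axes: x right, y up, looking along -z (the intrinsics and any distortion apply to the point x, -y, -z); pixel columns grow to the right and rows downward; lengths in m; the calibration is good to about 2 mm. A picture is of the moment at which its call begins. calibration takes no time and is no camera call.
- r.job_done(): hands the job in, once; it reports no verdict.
The state is a dict: "time_s": time; "qpos": joint angles; "joint_vel": joint speeds; "effort": joint torques, N m; "position": TCP position; "tcp_rot": TCP orientation; "ft_force": force on the tool from outside, world axes, zero at the start; "wrist_torque": the same for the moment, N m; "width": opening from 0.0 (shut) to 1.0 (fully open).
Only numpy, scipy, OpenCV 4.12 (cv2) and the standard library are available. Lean on these libraries where they do the work, as an engineer would, in place of code of your own. Each camera call takes 0.05 s, during which the arm holds its last target. There are 200 camera calls.

## Working session

There is one attempt and no reset: what is moved stays moved. The work goes in short steps, Python scripts to look and compute and a shell command to move; the robot and the scene stay as the last step left them, time stands still between calls to the robot, and variables do not carry over. Pictures are saved under pics/ and viewed, about 12 in all and at most 16, crops included, and the job is handed in when it is done.

```bash
mkdir -p pics; ls; python3 - <<'E'
from bench import r, imaging
import cv2,numpy as np
o=r.get_obs();print(o['time_s'],o['position'],o['tcp_rot'],o['width'],r.pinch_z)
for n in("top","side"):
    f=imaging.grab_frame(n);cv2.imwrite(f"pics/{n}0.png",f[:,:,::-1]);c=imaging.calibration(n);print(n,c)
E
```

```text
pics
0.0 [ 0.27869744 -0.66878207  0.23040026] [[ 3.84706759e-01 -9.23038577e-01 -7.03756839e-04]
 [-9.23037514e-01 -3.84707387e-01  1.40529516e-03]
 [-1.56788209e-03  1.08967419e-04 -9.99998765e-01]] 1.0023021260759515 0.0187
top {'K': array([[457.3488729 ,   0.        , 317.72643876],
       [  0.        , 457.3488729 , 202.22874365],
       [  0.        ,   0.        ,   1.        ]]), 'camera_from_world': array([[-0.02886867, -0.99957263,  0.00459945,  0.05457664],
       [ 0.98812726, -0.02784287,  0.15109364, -0.63487763],
       [-0.15090101,  0.00890671,  0.98850875, -1.40604094],
       [ 0.        ,  0.        ,  0.        ,  1.        ]])}
side {'K': array([[437.20712682,   0.        , 320.37397216],
       [  0.        , 437.20712682, 197.37667128],
       [  0.        ,   0.        ,   1.        ]]), 'camera_from_world': array([[-0.89524173, -0.44535153, -0.01429209,  0.55905409],
       [ 0.32654438, -0.67756491,  0.65899511, -0.19664632],
       [-0.3031683 ,  0.58529292,  0.75201142, -1.13442099],
       [ 0.        ,  0.        ,  0.        ,  1.        ]])}
```

View pics/top0.png

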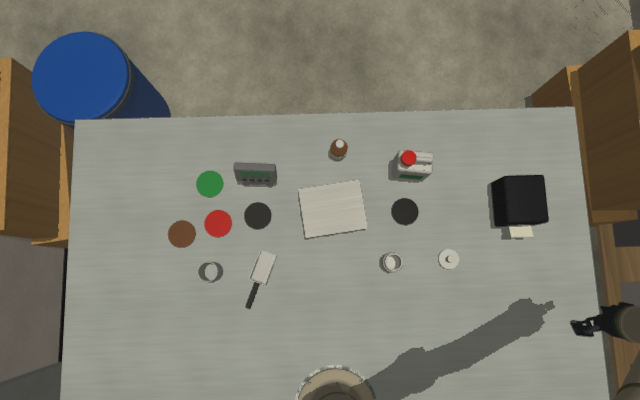

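View pics/side0.png

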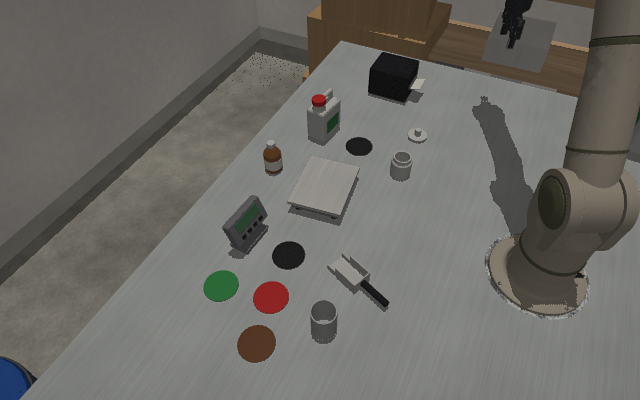

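Top view: black coasters at (258,215), with the grey display behind it at (256,174), and at (405,211), with the red-capped jerrican behind it. The red (218,223), green (209,184) and brown (182,234) discs are look-alikes. So coaster_a is (258,215). The beaker is at (210,271), the jar at (391,262), the lid at (449,259) and the scoop at (263,267). I'll confirm this in a crop and measure.

```bash
cat > h.py <<'E'
from bench import r, imaging
import cv2,numpy as np
C={n:imaging.calibration(n) for n in("top","side")}
def ray(n,p):
    M=C[n]["camera_from_world"];R,t=M[:3,:3],M[:3,3]
    d=np.linalg.inv(C[n]["K"])@[p[0],p[1],1]; d=R.T@(d*[1,-1,-1]); return -R.T@t,d
def plane(n,p,z):
    o,d=ray(n,p); return o+d*(z-o[2])/d[2]
def tri(p,q):
    o1,d1=ray("top",p);o2,d2=ray("side",q)
    s=np.linalg.lstsq(np.c_[d1,-d2],o2-o1,rcond=None)[0]
    a,b=o1+s[0]*d1,o2+s[1]*d2; return (a+b)/2,np.linalg.norm(a-b)
def proj(n,X):
    M=C[n]["camera_from_world"];c=M[:3,:3]@X+M[:3,3]; u=C[n]["K"]@(c*[1,-1,-1]); return u[:2]/u[2]
def grab(n,name=None):
    f=imaging.grab_frame(n)[:,:,::-1].copy()
    if name: cv2.imwrite(f"pics/{name}.png",f)
    return f
E
python3 - <<'E'
from h import *
T=cv2.imread('pics/top0.png');S=cv2.imread('pics/side0.png')
a=cv2.resize(T[140:320,160:480],(800,450),interpolation=cv2.INTER_CUBIC);cv2.imwrite('pics/ct.png',a)
b=cv2.resize(S[90:360,200:440],None,fx=2.2,fy=2.2,interpolation=cv2.INTER_CUBIC);cv2.imwrite('pics/cs.png',b)
def blobs(m,lo):
    n,l,s,c=cv2.connectedComponentsWithStats(m.astype(np.uint8)); return [(c[i].round(1),s[i]) for i in range(1,n) if s[i][4]>lo]
for n,I in(("top",T),("side",S)):
    m=I.max(2)<45; m[330:]=0
    for c,s in blobs(m,120): print(n,c,s,plane(n,c,.004).round(4))
E
```

```text
top [519.  200.2] [ 491  175   57   52 2548] [ 0.631  -0.6253  0.004 ]
top [ 63.5 289.5] [ 60 248   8  82 226] [0.3854 0.8513 0.004 ]
top [603.5 318.3] [571 302  63  28 727] [ 0.2461 -0.8569  0.004 ]
side [514.   18.4] [500   0  33  48 847] [ 0.3023 -1.3608  0.004 ]
side [601.7  40.9] [589  36  45  12 161] [-0.0722 -1.3132  0.004 ]
side [392.   76.5] [ 368   52   51   50 1829] [ 0.6464 -0.6785  0.004 ]
side [358.6 146. ] [346 138  26  17 362] [ 0.6051 -0.2479  0.004 ]
side [549.8 205.4] [538 175  28  55 887] [ 1.000e-04 -2.517e-01  4.000e-03]
side [546.3 263.7] [519 231  65  47 246] [-0.0192 -0.0385  0.004 ]
side [288.1 254.9] [272 242  33  27 691] [0.6051 0.234  0.004 ]
side [374.  292.9] [360 280  29  27 235] [0.3549 0.2391 0.004 ]
```

View pics/ct.png

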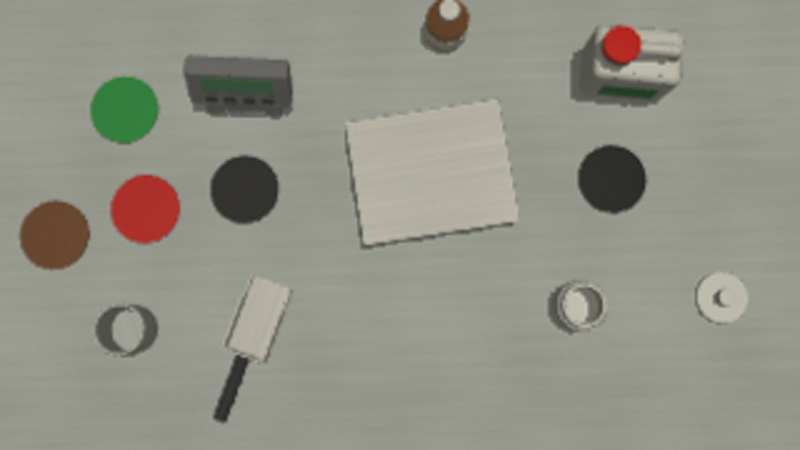

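View pics/cs.png

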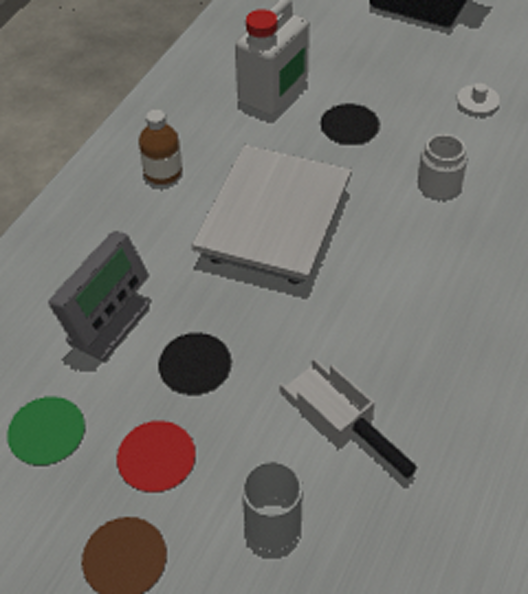

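```bash
python3 - <<'E'
from h import *
t=lambda x,y:(x/2.5+160-.3,y/2.5+140-.3)
s=lambda x,y:(x/2.2+200-.3,y/2.2+90-.3)
P={'coasterA':(t(245,189),s(195,364)),'coasterB':(t(612,179),s(350,124)),
'sFL':(t(346,124),s(193,245)),'sFR':(t(498,100),s(245,146)),'sNR':(t(517,220),s(351,172)),'sNL':(t(364,247),s(307,277)),
'beakrim':(t(127,330),s(272,484)),'jarrim':(t(584,304),s(446,147)),'knobtop':(t(724,296),s(479,90)),'handleend':(t(219,418),s(410,467)),'capjerr':(t(622,45),s(262,22)),
'scL':(t(258,277),s(282,390)),'scR':(t(291,288),s(315,364))}
for k,(a,b) in P.items():
    X,e=tri(a,b);print(k,X.round(4),'skew',round(e*1e3,1))
    P[k]=X
c=sum(P[k] for k in('sFL','sFR','sNR','sNL'))/4
yv=P['sFL']-P['sFR']+P['sNL']-P['sNR'];xv=P['sFL']-P['sNL']+P['sFR']-P['sNR']
print('scale',c,'yaw',np.arctan2(-yv[0],yv[1]),np.arctan2(xv[1],xv[0]),np.linalg.norm(xv)/2,np.linalg.norm(yv)/2)
T=cv2.imread('pics/top0.png');S=cv2.imread('pics/side0.png')
sub=lambda I,y,x,h,w,f:cv2.resize(I[y:y+h,x:x+w],None,fx=f,fy=f,interpolation=cv2.INTER_LANCZOS4)
A=[sub(T,245,190,70,100,4),sub(T,240,375,70,100,4),sub(S,295,295,70,100,4),sub(S,245,315,70,100,4)]
cv2.imwrite('pics/z.png',np.vstack([np.hstack(A[:2]),np.hstack(A[2:])]))
E
```

```text
coasterA [0.6054 0.2332 0.0015] skew 0.6
coasterB [ 0.6044 -0.2466  0.0051] skew 0.8
sFL [0.6801 0.098  0.0461] skew 0.1
sFR [ 0.7057 -0.0981  0.0447] skew 0.9
sNR [ 0.5499 -0.1158  0.0439] skew 2.2
sNL [0.524  0.0794 0.0432] skew 3.2
beakrim [0.4295 0.3692 0.079 ] skew 4.7
jarrim [ 0.4415 -0.1901  0.0723] skew 2.5
knobtop [ 0.4477 -0.3746  0.0312] skew 1.5
handleend [0.3161 0.2643 0.0318] skew 0.2
capjerr [ 0.7468 -0.2384  0.153 ] skew 1.1
scL [ 0.4921  0.2182 -0.0008] skew 2.9
scR [0.473  0.1739 0.0089] skew 4.3
scale [ 0.61491596 -0.00912849  0.04448429] yaw 0.13113871392843018 0.1158241371449817 0.1570013280604394 0.1973024829147153
```

View pics/z.png

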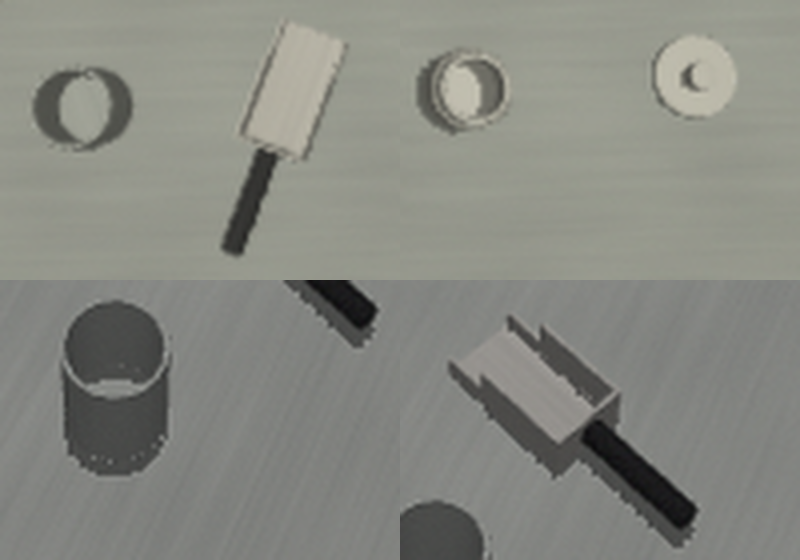

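Crops confirm it: coaster_a is the black disc with the green-screen display right behind it, the beaker is the straight steel cup at left, and the jar has a neck. In the zoom, the scoop's floor centre is at top pixel (263.5,267), and the beaker's rim is at side pixel (324,312).

```bash
cat >> h.py <<'E'
def plan(x,y,z):
    o=r.get_obs();d=o['tcp_rot'].T@(np.array([x,y,z])-o['position'])/.025
    t=o['tcp_rot'];print('pos',o['position'].round(4),'yaw',np.degrees(np.arctan2(t[1,0],t[0,0])).round(2),'tilt',(1+t[2,2]).round(5),'t',round(o['time_s'],2),'w',round(o['width'],3),'F',np.round(o['ft_force'],1),'| units',d.round(2))
E
python3 - <<'E'
from h import *
b=(324.25,312.25)
print('beaker side z.085',plane('side',b,.085), 'top proj rim',proj('top',plane('side',b,.085)),'top est',(190+73/4+4,245+27), plane('top',(190+(34+45)/4,272),.085))
print('beaker base top',plane('top',(190+(132-42)/4,272),0))
j=(392.75,262.25)
for q in((402.7,156.5),(402.4,157.5)): print('jar',tri(j,q))
print('jar top plane',plane('top',j,.07))
print('scoop',plane('top',(263.5,267),.003))
f=[plane('top',(190+u/4,245+v/4),.003) for u,v in((288,28),(340,42),(300,150),(247,135))]
a=np.array(f)
print(a.round(3), 'len',np.linalg.norm(a[0]-a[3]),'wid',np.linalg.norm(a[0]-a[1]));d=a[0]-a[3]+a[1]-a[2];print('yaw',np.degrees(np.arctan2(d[1],d[0])))
h0=plane('top',(190+232/4,245+252/4),.022);h1=plane('top',(190+266/4,245+152/4),.022);print(h0,h1,np.degrees(np.arctan2(*(h1-h0)[[1,0]])))
S=cv2.imread('pics/side0.png')
plan(.4415,-.19,.18)
E
python3 -m creep '[[0,0,0,1],[0,0,0,1],[0,0,0,1],[0,0,0,0.77],[0,0,0,0]]' 100
```

```text
beaker side z.085 [0.42577776 0.37720244 0.085     ] top proj rim [207.14674293 272.27901246] top est (212.25, 272) [0.42638529 0.36934811 0.085     ]
beaker base top [0.42671614 0.3799576  0.        ]
jar (array([ 0.43933719, -0.18757038,  0.07532033]), np.float64(0.0009895986923909902))
jar (array([ 0.4396486 , -0.18834986,  0.07033253]), np.float64(0.0005156360218529291))
jar top plane [ 0.43990397 -0.18834207  0.07      ]
scoop [0.4378441  0.21600682 0.003     ]
[[0.486 0.22  0.003]
 [0.473 0.179 0.003]
 [0.389 0.212 0.003]
 [0.402 0.254 0.003]] len 0.09059376698685183 wid 0.04351908014940915
yaw -21.573887243550704
[0.31210465 0.26364923 0.022     ] [0.38829423 0.2364504  0.022     ] -19.645996507488572
pos [ 0.2787 -0.6688  0.2305] yaw -67.38 tilt 0.0 t 0.1 w 1.0 F [-0.2  0.6  0.2] | units [-15.17 -13.38   2.04]
time_s: 0.52
position: [0.279, -0.6689, 0.2307]
tcp_rot: [[-0.003, -1.0, -0.001], [-1.0, 0.003, 0.001], [-0.001, 0.001, -1.0]]
ft_force: [-0.3, -0.5, 0.2]
width: 1.003
```

```bash
python3 -m creep '[[-0.96,-0.32,0,0],[-0.96,-0.32,0,0],[-0.96,-0.32,0,0],[-0.96,-0.32,0,0],[-0.96,-0.32,0,0],[-0.96,-0.32,0,0],[-0.96,-0.32,0,0],[-0.96,-0.32,0,0]]' >/dev/null
python3 -m creep '[[-0.96,-0.32,0,0],[-0.96,-0.32,0,0],[-0.96,-0.32,0,0],[-0.96,-0.32,0,0],[-0.96,-0.32,0,0],[-0.96,-0.32,0,0],[-0.96,-0.32,0,0],[-0.96,-0.32,0,0]]' >/dev/null
python3 -m creep '[[-0.96,-0.32,0,0],[-0.96,-0.32,0,0],[-0.96,-0.32,0,0],[-0.96,-0.32,0.5,0],[0,0,1,0],[0,0,1,0],[0,0,0,0]]'
python3 -c "
from h import *
plan(.4398,-.1883,.018)"
```

```text
time_s: 2.43
position: [0.4373, -0.1879, 0.1657]
tcp_rot: [[0.005, -1.0, -0.005], [-1.0, -0.005, 0.002], [-0.002, 0.005, -1.0]]
ft_force: [-1.5, -0.9, 0.1]
width: 0.998
pos [ 0.4373 -0.1879  0.1657] yaw -89.74 tilt 1e-05 t 2.43 w 0.998 F [-1.5 -0.9  0.1] | units [ 0.03 -0.13  5.91]
```

Tracking is accurate, so I'll descend, grip, lift and look.

```bash
python3 -m creep '[[0,-0.1,1,0],[0,0,1,0],[0,0,1,0],[0,0,1,0],[0,0,1,0],[0,0,0.8,0],[0,0,0,0],[0,0,0,0]]'
python3 -m creep '[[0,0,0,0],[0,0,0,0],[0,0,0,0],[0,0,0,0],[0,0,0,0],[0,0,0,0],[0,0,0,0]]' 0
python3 -m creep '[[0,0,-0.4,0],[0,0,-0.8,0],[0,0,-1,0],[0,0,-1,0],[0,0,-1,0],[0,0,0,0]]'
python3 - <<'E'
from h import *
plan(.6053,.2335,.12)
T=grab('top');S=grab('side')
cv2.imwrite('pics/j1.png',np.hstack([cv2.resize(T[200:320,340:460],None,fx=3,fy=3),cv2.resize(S[90:210,340:460],None,fx=3,fy=3)]))
E
```

```text
time_s: 3.1
position: [0.4411, -0.1894, 0.0238]
tcp_rot: [[0.001, -1.0, -0.002], [-1.0, -0.001, 0.001], [-0.001, 0.002, -1.0]]
ft_force: [1.0, -0.1, -0.4]
width: 1.0
time_s: 3.68
position: [0.4421, -0.1898, 0.0261]
tcp_rot: [[0.001, -1.0, 0.003], [-1.0, -0.001, -0.001], [0.001, -0.003, -1.0]]
ft_force: [-2.4, -0.4, 18.9]
width: 0.675
time_s: 4.18
position: [0.4429, -0.19, 0.1338]
tcp_rot: [[-0.0, -1.0, 0.007], [-1.0, 0.0, -0.002], [0.002, -0.007, -1.0]]
ft_force: [0.3, -1.2, -1.5]
width: 0.669
pos [ 0.4429 -0.19    0.1338] yaw -90.01 tilt 2e-05 t 4.18 w 0.669 F [ 0.3 -1.2 -1.5] | units [-16.94  -6.49   0.56]
```

View pics/j1.png

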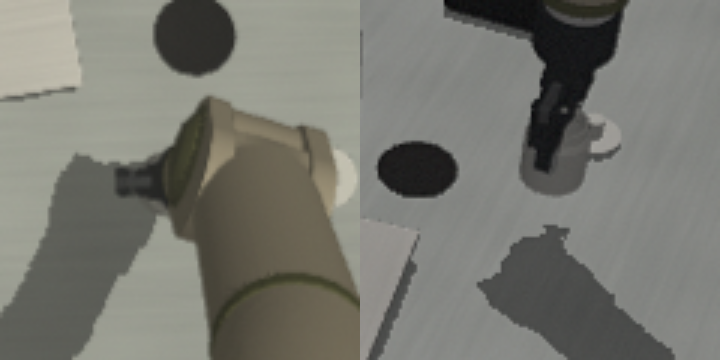

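Jar held and upright in side view, its lower edge at side pixel ≈ (404,155). I'll check how high it hangs in the grip.

```bash
python3 - <<'E'
from h import *
o,_=ray('side',(0,0));print('cam',o)
a=np.linspace(0,6.28,60)
for x,y in((.4429,-.19),(.4429,-.185),(.4398,-.1883)):
  for z in(.08,.1,.11,.12):
    p=np.array([proj('side',np.array([x+.032*np.cos(t),y+.032*np.sin(t),z])) for t in a]);print(x,y,z,'bottom row',p[:,1].max().round(1),'cols',p[:,0].min().round(1),p[:,0].max().round(1))
E
```

```text
cam [0.22078182 0.77970352 0.99067656]
0.4429 -0.19 0.08 bottom row 161.9 cols 391.2 412.6
0.4429 -0.19 0.1 bottom row 157.0 cols 391.9 413.6
0.4429 -0.19 0.11 bottom row 154.5 cols 392.3 414.1
0.4429 -0.19 0.12 bottom row 152.0 cols 392.7 414.6
0.4429 -0.185 0.08 bottom row 163.0 cols 390.6 412.1
0.4429 -0.185 0.1 bottom row 158.1 cols 391.3 413.0
0.4429 -0.185 0.11 bottom row 155.6 cols 391.7 413.5
0.4429 -0.185 0.12 bottom row 153.0 cols 392.1 414.0
0.4398 -0.1883 0.08 bottom row 162.6 cols 392.0 413.4
0.4398 -0.1883 0.1 bottom row 157.7 cols 392.7 414.4
0.4398 -0.1883 0.11 bottom row 155.2 cols 393.1 414.9
0.4398 -0.1883 0.12 bottom row 152.7 cols 393.5 415.4
```

```bash
python3 -m creep '[[-0.5,-0.2,0,0],[-0.94,-0.36,0,0],[-0.94,-0.36,0,0],[-0.94,-0.36,0,0],[-0.94,-0.36,0,0],[-0.94,-0.36,0,0],[-0.94,-0.36,0,0],[-0.94,-0.36,0,0]]' >/dev/null
python3 -m creep '[[-0.94,-0.36,0,0],[-0.94,-0.36,0,0],[-0.94,-0.36,0,0],[-0.94,-0.36,0,0],[-0.94,-0.36,0,0],[-0.94,-0.36,0,0],[-0.94,-0.36,0,0],[-0.94,-0.36,0,0]]' >/dev/null
python3 -m creep '[[-0.94,-0.36,0.5,0],[-0.94,-0.36,0.5,0],[-0.5,-0.2,0.5,0],[0,0,0.5,0],[0,0,0,0],[0,0,0,0],[0,0,0,0]]'
python3 -c "
from h import *
plan(.607,.2335,.032)"
```

```text
time_s: 6.2
position: [0.604, 0.2336, 0.0787]
tcp_rot: [[-0.002, -1.0, -0.001], [-1.0, 0.002, -0.001], [0.001, 0.001, -1.0]]
ft_force: [-0.4, -0.3, -1.8]
width: 0.669
pos [0.604  0.2336 0.0787] yaw -90.09 tilt 0.0 t 6.2 w 0.669 F [-0.4 -0.3 -1.8] | units [ 0.   -0.12  1.87]
```

```bash
python3 -m creep '[[0,-0.12,0.5,0],[0,0,0.5,0],[0,0,0.5,0],[0,0,0.2,0],[0,0,0,0],[0,0,0,0]]'
python3 -m creep '[[0,0,0.1,0],[0,0,0.1,0],[0,0,0,0],[0,0,0,0]]'
```

```text
time_s: 6.7
position: [0.607, 0.235, 0.0355]
tcp_rot: [[-0.0, -1.0, -0.001], [-1.0, 0.0, -0.001], [0.001, 0.001, -1.0]]
ft_force: [0.1, -0.2, -0.9]
width: 0.668
time_s: 7.03
position: [0.6073, 0.2353, 0.0314]
tcp_rot: [[0.0, -1.0, 0.0], [-1.0, -0.0, 0.0], [-0.0, -0.0, -1.0]]
ft_force: [-0.2, 0.4, -1.3]
width: 0.669
```

```bash
python3 -m creep '[[0,0,0.06,0],[0,0,0.04,0],[0,0,0,0],[0,0,0,0]]'
python3 -m creep '[[0,0,0,0],[0,0,0,0],[0,0,0,0],[0,0,0,0]]' 100
python3 -m creep '[[0,0,-0.8,0],[0,0,-1,0],[0,0,-1,0],[0,0,-1,0],[0,0,-1,0],[1,0.25,0,0],[1,0.25,0,0],[1,0.25,0,0]]' >/dev/null
python3 -m creep '[[1,0.25,0,0],[1,0.25,0,0],[1,0.25,0,0],[1,0.25,0,0],[1,0.25,0,0],[1,0.25,0,0],[1,0.25,0,0],[1,0.25,0,0]]' 60 >/dev/null
python3 -m creep '[[1,0.25,0,0],[1,0.25,0,0],[1,0.25,0,0],[1,0.25,0,0],[1,0.25,0,0],[1,0.25,0,0],[1,0.25,0,0],[1,0.25,0,0]]' >/dev/null
python3 -m creep '[[1,0.25,0,0],[1,0.25,0,0],[1,0.25,0,0],[1,0.25,0,0],[0.5,0.2,0,0],[0,0,0,0],[0,0,0,0]]'
python3 - <<'E'
from h import *
plan(.4477,-.3746,.013)
T=grab('top');S=grab('side')
cv2.imwrite('pics/j2.png',np.hstack([cv2.resize(T[150:290,190:320],None,fx=3,fy=3),cv2.resize(S[180:320,225:355],None,fx=3,fy=3)]))
E
```

```text
time_s: 7.37
position: [0.6075, 0.2355, 0.0303]
tcp_rot: [[0.0, -1.0, 0.001], [-1.0, -0.0, 0.001], [-0.001, -0.001, -1.0]]
ft_force: [-4.1, -0.7, 12.5]
width: 0.671
time_s: 7.7
position: [0.6074, 0.2353, 0.0287]
tcp_rot: [[-0.0, -1.0, 0.0], [-1.0, 0.0, -0.0], [0.0, -0.0, -1.0]]
ft_force: [-0.2, -0.4, 0.2]
width: 1.001
time_s: 10.28
position: [0.4582, -0.3522, 0.1486]
tcp_rot: [[-0.001, -1.0, -0.0], [-1.0, 0.001, 0.001], [-0.001, 0.0, -1.0]]
ft_force: [0.8, -0.7, -0.3]
width: 0.599
pos [ 0.4582 -0.3522  0.1486] yaw -90.08 tilt 0.0 t 10.28 w 0.599 F [ 0.8 -0.7 -0.3] | units [0.9  0.42 5.42]
```

View pics/j2.png

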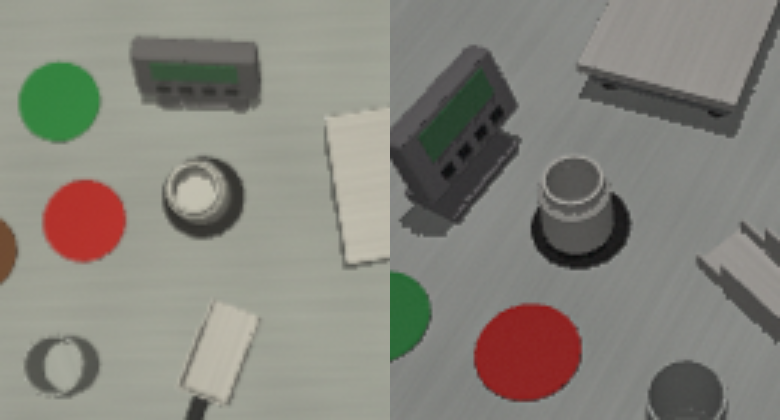

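The jar stands upright on the black coaster, rim at top pixel (255.3,213.7) and side pixel (286.3,240). Now I'll grip the lid.

```bash
python3 -m creep '[[0.5,0.22,0,0],[0.4,0.2,1,0],[0,0,1,0],[0,0,1,0],[0,0,1,0],[0,0,0,0],[0,0,0,0]]'
python3 - <<'E'
from h import *
print(tri((255.1,213.5),(286.1,239.8)), plane('top',(255.1,213.5),.074),plane('side',(286.1,239.8),.074))
plan(.4477,-.3746,.015)
T=grab('top');S=grab('side')
cv2.imwrite('pics/l1.png',np.hstack([cv2.resize(T[200:320,380:500],None,fx=3,fy=3),cv2.resize(S[80:200,350:470],None,fx=3,fy=3)]))
E
```

```text
time_s: 10.97
position: [0.4476, -0.374, 0.0481]
tcp_rot: [[0.001, -1.0, -0.002], [-1.0, -0.001, 0.002], [-0.002, 0.002, -1.0]]
ft_force: [-0.6, -1.2, 0.5]
width: 0.596
(array([0.6040801 , 0.23316191, 0.07251651]), np.float64(0.003426183388972074)) [0.6022779  0.23230875 0.074     ] [0.60514791 0.23449719 0.074     ]
pos [ 0.4476 -0.374   0.0481] yaw -89.95 tilt 0.0 t 10.97 w 0.596 F [-0.6 -1.2  0.5] | units [ 0.02 -0.01  1.32]
```

View pics/l1.png

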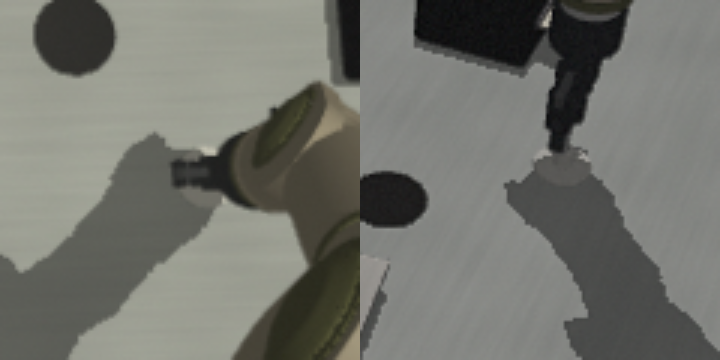

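```bash
python3 -m creep '[[0,0,0.7,0],[0,0,0.4,0],[0,0,0.15,0],[0,0,0,0],[0,0,0,0]]'
python3 -m creep '[[0,0,0,0],[0,0,0,0],[0,0,0,0],[0,0,0,0],[0,0,0,0],[0,0,0,0],[0,0,0,0],[0,0,0,0]]' 0
python3 -m creep '[[0,0,-0.5,0],[0,0,-1,0],[0,0,-1,0],[0,0,-1,0],[0,0,-1,0],[0,0,-1,0],[0,0,0,0]]'
python3 -c "
from h import *
plan(.604,.2333,.12)"
```

```text
time_s: 11.48
position: [0.4482, -0.3748, 0.018]
tcp_rot: [[0.0, -1.0, 0.0], [-1.0, -0.0, -0.0], [0.0, -0.0, -1.0]]
ft_force: [0.6, 0.3, 0.2]
width: 0.602
time_s: 12.15
position: [0.4483, -0.375, 0.0184]
tcp_rot: [[-0.0, -1.0, 0.001], [-1.0, 0.0, -0.001], [0.001, -0.001, -1.0]]
ft_force: [-0.5, 0.6, 6.4]
width: 0.228
time_s: 12.73
position: [0.4496, -0.3761, 0.1605]
tcp_rot: [[-0.0, -1.0, 0.006], [-1.0, 0.0, -0.004], [0.004, -0.006, -1.0]]
ft_force: [0.9, -0.6, 0.1]
width: 0.227
pos [ 0.4496 -0.3761  0.1605] yaw -90.03 tilt 3e-05 t 12.73 w 0.227 F [ 0.9 -0.6  0.1] | units [-24.39  -6.16   1.55]
```

```bash
python3 -m creep '[[-0.5,-0.12,0,0],[-0.97,-0.24,0,0],[-0.97,-0.24,0,0],[-0.97,-0.24,0,0],[-0.97,-0.24,0,0],[-0.97,-0.24,0,0],[-0.97,-0.24,0,0],[-0.97,-0.24,0,0]]' >/dev/null
python3 -m creep '[[-0.97,-0.24,0,0],[-0.97,-0.24,0,0],[-0.97,-0.24,0,0],[-0.97,-0.24,0,0],[-0.97,-0.24,0,0],[-0.97,-0.24,0,0],[-0.97,-0.24,0,0],[-0.97,-0.24,0,0]]' >/dev/null
python3 -m creep '[[-0.97,-0.24,0,0],[-0.97,-0.24,0,0],[-0.97,-0.24,0,0],[-0.97,-0.24,0,0],[-0.97,-0.24,0,0],[-0.97,-0.24,0,0],[-0.97,-0.24,0,0],[-0.97,-0.24,0,0]]' >/dev/null
python3 -m creep '[[-0.97,-0.24,0,0],[-0.4,-0.1,0,0],[0,0,0,0],[0,0,0,0],[0,0,0,0]]' >/dev/null
python3 - <<'E'
from h import *
plan(.604,.2333,.12)
T=grab('top');S=grab('side')
cv2.imwrite('pics/l2.png',np.hstack([cv2.resize(T[150:290,190:320],None,fx=3,fy=3),cv2.resize(S[150:290,225:355],None,fx=3,fy=3)]))
E
```

```text
pos [0.5969 0.2279 0.1546] yaw -90.08 tilt 0.0 t 15.15 w 0.229 F [ 0.2 -0.1 -0.2] | units [-0.22 -0.29  1.38]
```

View pics/l2.png

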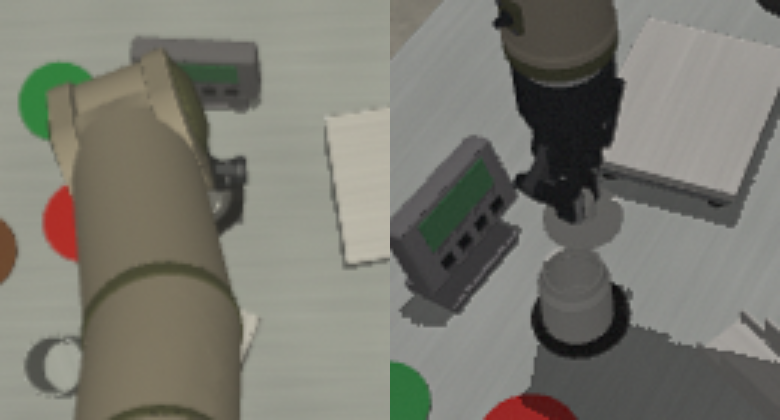

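Lid held level above the jar. I'll align it and lower it in.

```bash
python3 -m creep '[[-0.25,-0.31,0.5,0],[0,0,0.7,0],[0,0,0.7,0],[0,0,0,0],[0,0,0,0],[0,0,0,0]]'
python3 -c "
from h import *
plan(.6045,.234,.0875)"
```

```text
time_s: 15.75
position: [0.6057, 0.2353, 0.1083]
tcp_rot: [[-0.001, -1.0, 0.001], [-1.0, 0.001, -0.0], [0.0, -0.001, -1.0]]
ft_force: [0.1, 1.0, 0.1]
width: 0.224
pos [0.6057 0.2353 0.1083] yaw -90.06 tilt 0.0 t 15.75 w 0.224 F [0.1 1.  0.1] | units [0.05 0.05 0.83]
```

```bash
python3 -m creep '[[0.05,0.05,0.25,0],[0,0,0.2,0],[0,0,0.15,0],[0,0,0.1,0],[0,0,0,0],[0,0,0,0]]'
python3 -m creep '[[0,0,0.08,0],[0,0,0.05,0],[0,0,0,0],[0,0,0,0]]'
```

```text
time_s: 16.25
position: [0.604, 0.2348, 0.0899]
tcp_rot: [[0.0, -1.0, -0.0], [-1.0, -0.0, -0.0], [0.0, 0.0, -1.0]]
ft_force: [-0.2, 0.2, 0.2]
width: 0.227
time_s: 16.58
position: [0.6043, 0.2349, 0.0874]
tcp_rot: [[0.0, -1.0, 0.001], [-1.0, -0.0, 0.0], [-0.0, -0.001, -1.0]]
ft_force: [-0.9, 0.0, 5.0]
width: 0.232
```

```bash
python3 -m creep '[[0,0,0,0],[0,0,0,0],[0,0,0,0],[0,0,0,0]]' 60
python3 -m creep '[[0,0,-0.5,0],[0,0,-1,0],[0,0,-1,0],[0,0,-0.5,0],[0,0.9,0,0],[0,0.9,0,0],[0,0.9,0,0],[0,0.9,0,0]]' >/dev/null
python3 -m creep '[[0.2,0.9,0,0],[0.2,0.9,0,0],[0.1,0.9,0,0],[0,0.9,0,0],[0,0,0,0.9],[0,0,0,0.9],[0,0,0,0.9],[0,0,0,0.73]]' 100 >/dev/null
python3 -m creep '[[0,0,0,0],[0,0,0,0]]'
python3 - <<'E'
from h import *
plan(.422,.2226,.012)
T=grab('top');S=grab('side')
cv2.imwrite('pics/s1.png',np.hstack([cv2.resize(T[150:330,190:320],None,fx=3,fy=3),cv2.resize(S[200:380,225:395],None,fx=3*.75,fy=3)]))
E
```

```text
time_s: 16.92
position: [0.604, 0.2348, 0.0866]
tcp_rot: [[0.0, -1.0, -0.0], [-1.0, -0.0, -0.0], [0.0, 0.0, -1.0]]
ft_force: [-0.3, -0.3, -1.2]
width: 0.599
time_s: 18.42
position: [0.424, 0.2224, 0.162]
tcp_rot: [[-0.349, -0.937, 0.0], [-0.937, 0.349, 0.0], [-0.0, -0.0, -1.0]]
ft_force: [-0.5, -0.3, 0.4]
width: 1.001
pos [0.424  0.2224 0.162 ] yaw -110.42 tilt 0.0 t 18.42 w 1.001 F [-0.5 -0.3  0.4] | units [0.02 0.08 6.  ]
```

View pics/s1.png

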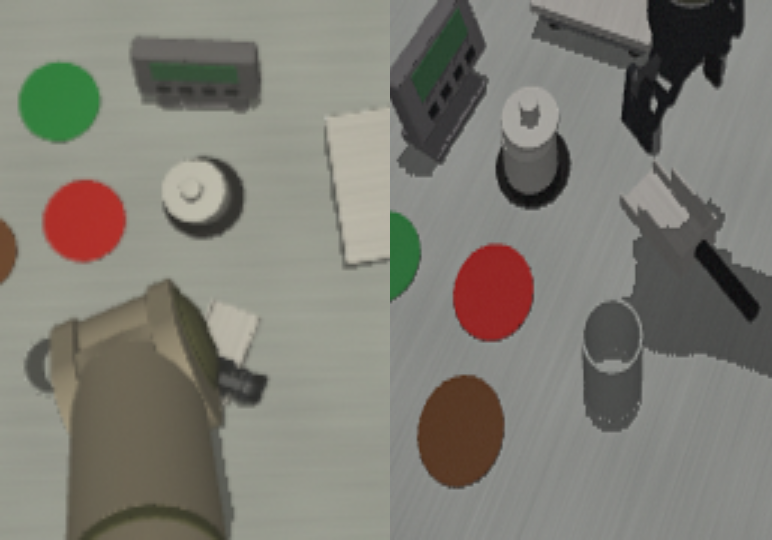

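Lid is on the jar. Next, the scoop.

```bash
python3 -m creep '[[0,0.08,1,0],[0,0,1,0],[0,0,1,0],[0,0,1,0],[0,0,1,0],[0,0,0.7,0],[0,0,0.3,0],[0,0,0,0]]'
python3 -m creep '[[0,0,0,0],[0,0,0,0],[0,0,0,0],[0,0,0,0],[0,0,0,0],[0,0,0,0],[0,0,0,0]]' 0
python3 -m creep '[[0,0,-0.3,0],[0,0,-0.7,0],[0,0,-0.8,0],[0,0,-0.5,0],[0,0,0,0],[0,0,0,0]]'
python3 - <<'E'
from h import *
plan(.471,-.011,.06)
T=grab('top');S=grab('side')
cv2.imwrite('pics/s2.png',cv2.resize(S[200:340,290:440],None,fx=4,fy=4))
E
```

```text
time_s: 19.18
position: [0.4217, 0.2225, 0.0104]
tcp_rot: [[-0.351, -0.936, -0.002], [-0.936, 0.351, -0.001], [0.002, 0.002, -1.0]]
ft_force: [-0.3, -0.7, -0.0]
width: 0.998
time_s: 19.77
position: [0.4227, 0.2232, 0.0132]
tcp_rot: [[-0.351, -0.936, 0.002], [-0.936, 0.351, 0.001], [-0.002, -0.001, -1.0]]
ft_force: [-1.0, -0.8, 5.6]
width: 0.642
time_s: 20.27
position: [0.4226, 0.2236, 0.0704]
tcp_rot: [[-0.351, -0.936, 0.002], [-0.936, 0.351, 0.002], [-0.002, -0.002, -1.0]]
ft_force: [-0.3, -0.0, -2.5]
width: 0.642
pos [0.4226 0.2236 0.0704] yaw -110.54 tilt 0.0 t 20.27 w 0.642 F [-0.3 -0.  -2.5] | units [ 8.11 -5.1   0.41]
```

View pics/s2.png

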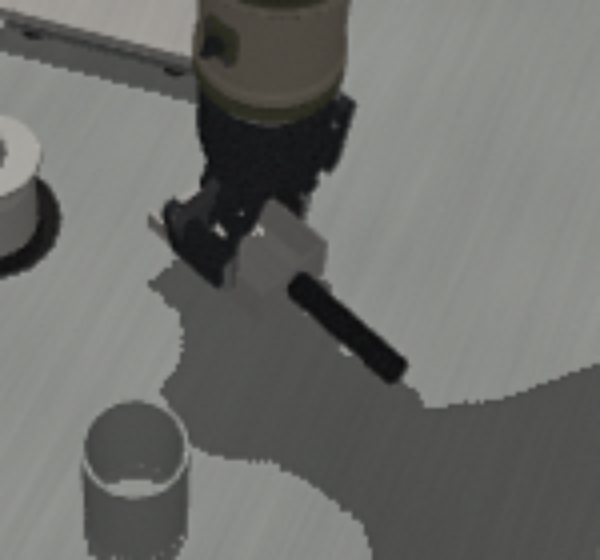

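```bash
python3 -m creep '[[0,0,-0.7,0],[0.9,-0.57,-0.5,0],[0.9,-0.57,0,0],[0.9,-0.57,0,0],[0.9,-0.57,0,0],[0.9,-0.57,0,0],[0.9,-0.57,0,0],[0.9,-0.57,0,0]]' >/dev/null
python3 -m creep '[[0.9,-0.57,0,0],[0.9,-0.55,0,0],[0,0,0,0.9],[0,0,0,0.9],[0,0,0,0.9],[0,0,0,0.9],[0,0,0,0.9],[0,0,0,0.9]]' >/dev/null
python3 -m creep '[[0,0,0,0.9],[0,0,0,0.9],[0,0,0,0.9],[0,0,0,0.9],[0,0,0,0.9],[0,0,0,0.5],[0,0,0,0],[0,0,0,0]]' >/dev/null
python3 -c "
from h import *
plan(.469,-.011,.02);print(r.get_obs()['qpos'].round(2))"
```

```text
pos [ 0.4702 -0.0115  0.0985] yaw -172.86 tilt 0.0 t 22.37 w 0.64 F [ 0.3  1.1 -2. ] | units [0.04 0.03 3.14]
[-0.36  0.56  0.38  2.3  -0.57  0.37 -2.51]
```

```bash
python3 -m creep '[[0,0,0.8,0],[0,0,0.9,0],[0,0,0.8,0],[0,0,0.5,0],[0,0,0.3,0],[0,0,0,0],[0,0,0,0]]'
python3 -m creep '[[0,0,0.06,0],[0,0,0.04,0],[0,0,0,0],[0,0,0,0]]'
```

```text
time_s: 22.95
position: [0.4704, -0.0118, 0.0166]
tcp_rot: [[-0.992, -0.122, -0.001], [-0.122, 0.992, 0.0], [0.001, 0.0, -1.0]]
ft_force: [-0.6, 0.2, -1.6]
width: 0.64
time_s: 23.28
position: [0.4709, -0.0113, 0.0147]
tcp_rot: [[-0.992, -0.123, 0.001], [-0.123, 0.992, 0.0], [-0.001, -0.0, -1.0]]
ft_force: [0.6, -0.5, -2.0]
width: 0.645
```

```bash
python3 -m creep '[[0,0,0.06,0],[0,0,0.04,0],[0,0,0,0],[0,0,0,0]]'
python3 -m creep '[[0,0,0,0],[0,0,0,0],[0,0,0,0],[0,0,0,0]]' 80
python3 -m creep '[[0,0,-0.5,0],[0,0,-1,0],[0,0,-1,0],[0,0,-1,0],[0,0,-1,0],[0,0,-1,0],[0,0,0,-1],[0,0,0,-1]]' >/dev/null
python3 -m creep '[[0,0,0,-1],[0,0,0,-1],[0,0,0,-1],[0,0,0,-1],[0,0,0,-1],[0,0,0,-1],[0,0,0,-1],[0,0,0,-1]]' >/dev/null
python3 -m creep '[[0,0,0,-1],[0,0,0,-1],[0,0,0,-1],[0,0,0,-0.8],[0,0,0,0]]' 100 >/dev/null
python3 -c "
from h import *
plan(.4265,.376,.16)"
```

```text
time_s: 23.62
position: [0.4709, -0.0113, 0.0132]
tcp_rot: [[-0.992, -0.122, 0.002], [-0.122, 0.992, 0.001], [-0.002, 0.001, -1.0]]
ft_force: [-1.9, 1.0, 23.6]
width: 0.638
time_s: 23.95
position: [0.4706, -0.0115, 0.0117]
tcp_rot: [[-0.992, -0.122, -0.0], [-0.122, 0.992, -0.0], [0.0, -0.0, -1.0]]
ft_force: [-0.3, -0.5, 0.3]
width: 0.798
pos [ 0.4704 -0.0117  0.1491] yaw -89.98 tilt 0.0 t 25.7 w 1.0 F [-0.1 -0.4 -0.7] | units [-15.51   1.75  -0.43]
```

```bash
python3 -m creep '[[-0.97,0.11,0,0],[-0.97,0.11,0,0],[-0.97,0.11,0,0],[-0.97,0.11,0,0],[-0.97,0.11,0,0],[-0.97,0.11,0,0],[-0.97,0.11,0,0],[-0.97,0.11,0,0]]' >/dev/null
python3 -m creep '[[-0.97,0.11,0,0],[-0.97,0.11,0,0],[-0.97,0.11,0,0],[-0.97,0.11,0,0],[-0.97,0.11,0,0],[-0.97,0.11,0,0],[-0.97,0.11,0,0],[-0.97,0.11,0,0]]' >/dev/null
python3 -m creep '[[0,0,0,0],[0,0,0,0]]' >/dev/null
python3 - <<'E'
from h import *
plan(.4265,.376,.03)
T=grab('top');S=grab('side')
cv2.imwrite('pics/b1.png',np.hstack([cv2.resize(T[170:310,220:390],None,fx=2.4,fy=2.4),cv2.resize(S[230:370,250:400],None,fx=2.4,fy=2.4)]))
E
```

```text
pos [0.4271 0.3779 0.1488] yaw -90.16 tilt 0.0 t 27.2 w 0.999 F [-0.5 -0.4  0.1] | units [0.08 0.02 4.75]
```

View pics/b1.png

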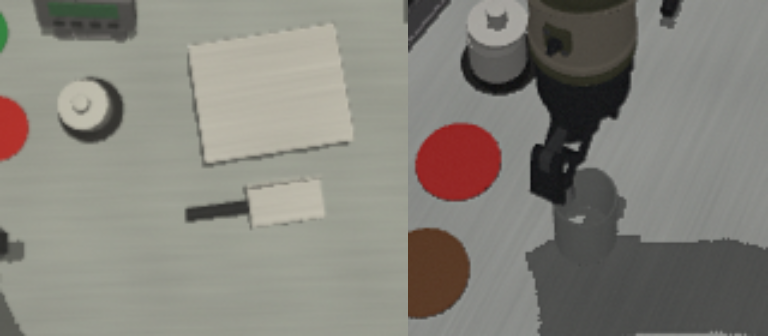

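Scoop lies parallel, clear of the scale. Descending on the beaker.

```bash
python3 -m creep '[[0.06,0,0.8,0],[0,0,0.8,0],[0,0,0.5,0],[0,0,0.4,0],[0,0,0.3,0],[0,0,0,0]]'
python3 -m creep '[[0,0,0.5,0],[0,0,0.5,0],[0,0,0.5,0],[0,0,0.2,0],[0,0,0,0],[0,0,0,0]]'
python3 -m creep '[[0,0,0,0],[0,0,0,0],[0,0,0,0],[0,0,0,0],[0,0,0,0],[0,0,0,0],[0,0,0,0]]' 0
python3 -m creep '[[0,0,-0.4,0],[0,0,-0.8,0],[0,0,-1,0],[0,0,-1,0],[0,0,-1,0],[0,0,-1,0],[0,0,0,0],[0,0,0,0]]'
python3 - <<'E'
from h import *
plan(.615,-.009,.15)
S=grab('side')
cv2.imwrite('pics/b2.png',cv2.resize(S[210:360,250:400],None,fx=3,fy=3))
E
```

```text
time_s: 27.8
position: [0.4277, 0.374, 0.0781]
tcp_rot: [[-0.005, -1.0, -0.001], [-1.0, 0.005, -0.002], [0.002, 0.001, -1.0]]
ft_force: [0.1, 0.4, 0.0]
width: 1.001
time_s: 28.3
position: [0.4281, 0.3751, 0.0372]
tcp_rot: [[-0.004, -1.0, 0.0], [-1.0, 0.004, 0.0], [-0.0, -0.0, -1.0]]
ft_force: [-0.0, -0.7, 0.9]
width: 0.999
time_s: 28.88
position: [0.4283, 0.3756, 0.038]
tcp_rot: [[-0.003, -1.0, 0.001], [-1.0, 0.003, 0.001], [-0.001, -0.001, -1.0]]
ft_force: [-1.1, -0.6, 7.6]
width: 0.706
time_s: 29.55
position: [0.4282, 0.3756, 0.1687]
tcp_rot: [[-0.003, -1.0, 0.002], [-1.0, 0.003, 0.003], [-0.003, -0.002, -1.0]]
ft_force: [0.1, -0.6, -2.0]
width: 0.708
pos [0.4282 0.3756 0.1687] yaw -90.18 tilt 1e-05 t 29.55 w 0.708 F [ 0.1 -0.6 -2. ] | units [15.36 -7.52  0.72]
```

View pics/b2.png

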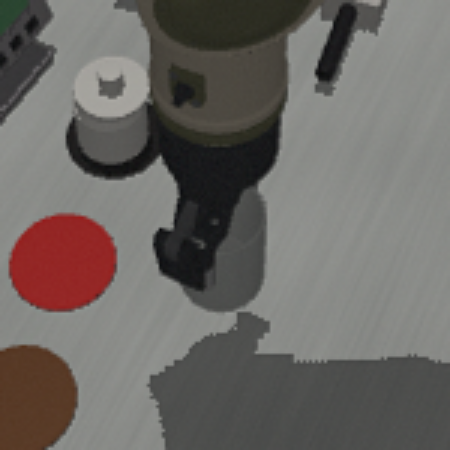

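```bash
python3 -m creep '[[0.5,-0.25,0,0],[0.92,-0.45,0,0],[0.92,-0.45,0,0],[0.92,-0.45,0,0],[0.92,-0.45,0,0],[0.92,-0.45,0,0],[0.92,-0.45,0,0],[0.92,-0.45,0,0]]' >/dev/null
python3 -m creep '[[0.92,-0.45,0,0],[0.92,-0.45,0,0],[0.92,-0.45,0,0],[0.92,-0.45,0,0],[0.92,-0.45,0,0],[0.92,-0.45,0,0],[0.92,-0.45,0,0],[0.92,-0.45,0,0]]' >/dev/null
python3 -m creep '[[0.92,-0.45,0,0],[0.3,-0.2,0,0],[0,0,0,0],[0,0,0,0],[0,0,0,0]]' >/dev/null
python3 -c "
from h import *
plan(.6165,-.009,.09)"
```

```text
pos [ 0.6168 -0.0124  0.1659] yaw -90.12 tilt 0.0 t 31.35 w 0.709 F [-0.8  0.2 -1.4] | units [-0.13  0.01  3.04]
```

```bash
python3 -m creep '[[-0.12,0,0.6,0],[0,0,0.8,0],[0,0,0.7,0],[0,0,0.5,0],[0,0,0.2,0],[0,0,0,0],[0,0,0,0]]'
python3 -m creep '[[0,0,0.1,0],[0,0,0.1,0],[0,0,0.06,0],[0,0,0,0],[0,0,0,0]]'
python3 -c "
from h import *
plan(.6165,-.009,.0825)"
```

```text
time_s: 31.93
position: [0.6179, -0.0101, 0.097]
tcp_rot: [[-0.003, -1.0, -0.0], [-1.0, 0.003, 0.0], [-0.0, 0.0, -1.0]]
ft_force: [0.8, -0.8, -1.4]
width: 0.709
time_s: 32.35
position: [0.6179, -0.0105, 0.0904]
tcp_rot: [[-0.003, -1.0, 0.0], [-1.0, 0.003, -0.0], [0.0, -0.0, -1.0]]
ft_force: [-0.7, -0.1, -1.1]
width: 0.705
pos [ 0.6179 -0.0105  0.0904] yaw -90.18 tilt 0.0 t 32.35 w 0.705 F [-0.7 -0.1 -1.1] | units [-0.06  0.06  0.32]
```

```bash
python3 -m creep '[[-0.04,0.04,0.08,0],[0,0,0.08,0],[0,0,0.04,0],[0,0,0,0],[0,0,0,0]]'
python3 -m creep '[[0,0,0.03,0],[0,0,0.03,0],[0,0,0,0],[0,0,0,0]]'
python3 -m creep '[[0,0,0.02,0],[0,0,0.02,0],[0,0,0,0],[0,0,0,0]]'
```

```text
time_s: 32.77
position: [0.6168, -0.0095, 0.0851]
tcp_rot: [[-0.003, -1.0, -0.0], [-1.0, 0.003, -0.0], [0.0, 0.0, -1.0]]
ft_force: [0.4, 0.4, -1.2]
width: 0.705
time_s: 33.1
position: [0.6168, -0.0095, 0.0837]
tcp_rot: [[-0.003, -1.0, -0.0], [-1.0, 0.003, -0.0], [0.0, 0.0, -1.0]]
ft_force: [-0.2, 0.7, -1.2]
width: 0.705
time_s: 33.43
position: [0.6169, -0.0095, 0.0831]
tcp_rot: [[-0.003, -1.0, 0.0], [-1.0, 0.003, 0.0], [-0.0, -0.0, -1.0]]
ft_force: [-0.6, -0.8, 3.6]
width: 0.703
```

Touching lightly (about 5 N) at the expected height. I'll release, retreat and check everything.

```bash
python3 -m creep '[[0,0,0,0],[0,0,0,0],[0,0,0,0],[0,0,0,0]]' 100
python3 -m creep '[[0,0,-0.5,0],[0,0,-0.8,0],[0,0,-1,0],[0,0,-1,0],[0,0,-1,0],[0,0,-1,0],[0,0,0,0],[0.9,0,0,0]]' >/dev/null
python3 -m creep '[[0.9,0.3,0,0],[0.9,0.3,0,0],[0.9,0.3,0,0],[0.9,0.3,0,0],[0.9,0.3,0,0],[0.9,0.3,0,0],[0.9,0.3,0,0],[0.9,0.3,0,0]]' >/dev/null
python3 -m creep '[[0.9,0.3,0,0],[0.9,0.3,0,0],[0.9,0.3,0,0],[0.9,0.3,0,0],[0.9,0.3,0,0],[0.9,0.3,0,0],[0.9,0.3,0,0],[0,0,0,0]]'
python3 - <<'E'
from h import *
T=grab('top','topF');S=grab('side','sideF')
cv2.imwrite('pics/f.png',np.hstack([cv2.resize(T[130:290,225:385],None,fx=2.5,fy=2.5),cv2.resize(S[150:310,230:390],None,fx=2.5,fy=2.5)]))
E
```

```text
time_s: 33.77
position: [0.6169, -0.0095, 0.0827]
tcp_rot: [[-0.003, -1.0, -0.0], [-1.0, 0.003, -0.0], [0.0, 0.0, -1.0]]
ft_force: [-0.1, -0.3, 0.3]
width: 1.003
time_s: 35.77
position: [0.5005, -0.3745, 0.216]
tcp_rot: [[-0.009, -1.0, -0.001], [-1.0, 0.009, -0.003], [0.003, 0.0, -1.0]]
ft_force: [-0.5, -0.5, -0.4]
width: 0.998
```

View pics/f.png

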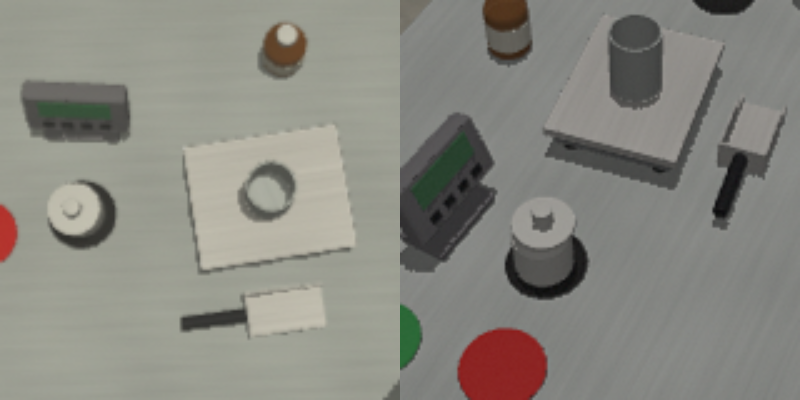

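```bash
python3 - <<'E'
from h import *
t=lambda x,y:(225+x/2.5-.3,130+y/2.5-.3); s=lambda x,y:(230+x/2.5-.3,150+y/2.5-.3)
print('beaker',tri(t(269,190),s(235,37)),plane('top',t(269,190),.13))
print('lid disc',tri(t(75,211),s(144,222)),plane('top',t(75,211),.08),'knob',tri(t(72,207),s(143,213)))
p=plane('top',t(287,311),.003);c=np.array([.615,-.009]);a=.123
d=p[:2]-c;print('scoop in scale',d@[np.cos(a),np.sin(a)],d@[-np.sin(a),np.cos(a)])
d=cv2.absdiff(cv2.imread('pics/top0.png'),cv2.imread('pics/topF.png')).max(2)
print('diff bottle',(d[130:165,322:358]>40).sum(),'jerrican',(d[140:185,388:438]>40).sum())
E
```

```text
beaker (array([ 0.61343183, -0.0057866 ,  0.12822626]), np.float64(0.0026160066399362612)) [ 0.6119319  -0.00614698  0.13      ]
lid disc (array([0.60061332, 0.23314165, 0.0804429 ]), np.float64(0.002169381104571195)) [0.59965258 0.23278324 0.08      ] knob (array([0.60192232, 0.23399208, 0.09667844]), np.float64(0.0012704342211370255))
scoop in scale -0.1444303375005277 -0.0025474064317562084
diff bottle 0 jerrican 0
```

All checks are in tolerance: beaker about 4 mm off the platform centre, lid at seated height, scoop at (-0.144, -0.003) in the scale frame, and no pixels changed around the bystanders. Handing in.

```bash
python3 -c "
from h import *
r.job_done();o=r.get_obs();print(o['time_s'],o['ft_force'])"
```

```text
the job is handed in; nothing more can be done
the job is handed in; nothing more can be done
```

The dosing station is set up and the job is handed in, at about 36 s on the robot's clock. The jar stands on the coaster in front of the display with its lid on. The scoop lies on the robot's side of the scale, and the beaker stands on the platform.

Last checks, from both cameras except where noted:
- **Beaker:** about 4 mm from the platform centre. Its rim measures 128 mm high (130 mm expected), and the wrist read about 5 N at set-down.
- **Jar and lid:** the jar is within about 2 mm of the coaster centre. The lid's disc measures 80 mm high, which fits it being seated, and it sits about 3–4 mm from the jar axis.
- **Scoop:** in the scale's frame its trough centre is at (-144, -3) mm by the top camera, about 36 mm clear of the near edge. I turned it to match the scale's yaw and it looks parallel, with the handle to the left.
- **Jerrican and amber bottle:** the top view shows no changed pixels around either one.

- **Disagreements:** the rays from the two cameras missed each other by 1–3 mm in these last checks, within what the calibration allows. The early beaker estimates differed by about 8 mm between views, because its rim was hard to make out from above. I used a value near the side-view estimate and the grasp worked.
- **Failed checks:** none.
- **Not checked:** the state reading after hand-in was refused, so I have nothing from the final second.

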